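Index the decorating platter three clicks and hold it

ROBOT

A 6-joint arm with a two-finger parallel gripper is mounted at the origin on a cart in front of the work surface, level with it; the furniture and walls round the work are solid. World frame = base frame: x ahead of the robot, y to its left, z up, the work surface at z = 0. Lengths are in mm, angles in rad, forces in N, time in s.
With the tool pointing down it reaches from about 275 to 1000 mm from the base axis. Payload 8.4 kg.
Tool frame: the origin (TCP) lies between the finger pads, 19 mm behind the fingertips; this is the grasp point; z points along the fingers, y is the line along which they close (so a half turn about z gives the same grasp; the last joint's range is limited). The gripper opens to 85 mm and grips with 20 to 120 N. Pads are 22 mm wide; open, the fingers measure 114 mm over their backs; the gripper's body (76 mm by 85 mm) begins 54 mm behind the grasp point. The pads swing forward as they close: fully open they stand 13 mm farther back than shut.
Start: joints at [-0.002, 0.353, 1.633, -0, 1.155, -0.002], TCP at [625.002, -0, 249.981] pointing down, gripper open.
Joint ranges: [-2.63, 2.63], [-0.92, 2.1], [0.06, 2.66], [-1.3, 4.44], [0, 2.69], [-3.02, 3.02]. Speed limits (rad/s): [2.22, 2.22, 2.79, 3.14, 3.14, 3.14].

INTERFACE

Orientations are given as [roll, pitch, yaw] about the fixed x, y, z axes, in that order (R = Rz(yaw) Ry(pitch) Rx(roll)).
In Python, from rig import sensors, grab_frame, camera_params, order gives the robot as it stands. The module is installed in compiled form; this text tells all that it offers.
- The arm moves only by the tool move_arm, never from a script. Its argument "motion" is a list of rows, each a list of 7 numbers: the turn, a rotation vector about the tool's x, y, z in normalised numbers (1 is pi rad), then the shift along the tool's x, y, z in a scale on which 1.0 is 100 cm, then the finger opening in m, from 0 to 0.0854. A call has 1 to 8 rows; each row is the pose to reach, as a shift and turn from the pose commanded when the call began, along the tool's axes at that moment; what a row does not reach only later rows make up. A row lasts 1/8 s, in which the tool goes at most 62.5 mm and 10.7 degrees, less where a joint would pass 70% of its speed; a pose out of reach is approached as far as the arm can. A call with a gripper value outside its range is refused whole. The fingers move at their own pace and stop on an object; "grip_force" is the grip in N (left out, the last holds). Time passes only in rows, so rows that repeat a pose let the fingers close. It gives the time, the measured TCP pose, the force, the opening and the grip force at its end, in the units of the state.
- sensors.sense(): the state, without advancing time (a new reading comes with each control period).
- grab_frame(name): name is "scene" or "side" or "wrist"; returns (picture, depth): 420x560x3 uint8, red, green, blue; 420x560 float32, mm along the optical axis (not along the pixel's ray), 0 where there is no reading.
- camera_params(name): a dict with "camera_matrix" (3x3 intrinsics, pixels), "world_from_camera" (4x4, takes a point from camera to world coordinates). Camera axes: x right, y down, z forward; pixel columns grow to the right and rows downward; lengths in mm; the calibration is good to about 2 mm. A picture is of the moment at which its call begins: read the wrist's pose just before it. camera_params takes no time and is no camera call; for the wrist camera it gives the pose at the moment of the call.
- order.sign_off(): hands the job in; it is judged then, once.
The state is a dict: "clock": time; "qpos": joint angles; "qvel": joint speeds; "joint_efforts": joint torques, N m; "eef_pos": TCP position; "tcp_rot": TCP orientation; "contact_force": force on the tool from outside, world axes, zero at the start; "wrist_torque": the same for the moment, N m; "opening": opening from 0.0 (shut) to 1.0 (fully open); "grasp_force": force on a finger pad.
Only numpy, scipy, OpenCV 4.12 (cv2) and the standard library are available. Lean on these libraries where they do the work, as an engineer would, in place of code of your own. Each camera call takes 0.05 s, during which the arm holds its last target. There are 200 camera calls.

TASK

Unlock the dividing head by sliding its locking plate straight up out of the slot, and stand the plate in the slot of the wooden parking block and let go of it. Then grip the knob bar between the fingers and turn it clockwise, seen from above, counting the clicks to the third stop and not running on past it; finish while still holding the knob in your grip at that stop, so that the bowl can be marked. Leave the jar, the pot and the wooden rib alone.

Things in the scene. Friction and masses are not known exactly. Their poses are not given: they have to be found in the camera images.
- dividing_head: Fixed grey dividing head, a block 100 (x) x 260 (y) x 34 mm high; origin at the centre of its underside. Along its own y: key slot at -100 mm; knob axis at -44 mm, with a toothed metal dividing plate 92 mm across (15 notches, 35 to 43 mm above the table); at +75 mm a wooden platter 100 mm across with a clay bowl fixed on it (68 mm across, top 83 mm above the table), which turns with the knob.
- key_slot (a point): Centre of the mouth of the key slot, on the top of the dividing head, 34 mm above the table. The slot is 11 mm wide (head x), 43 mm long (head y), 26 mm deep, floor 8 mm above the table. Axes as the head.
- lock_plate: Loose upright aluminium plate, 8 mm thick (own x), 40 wide (own y), 85 tall, 50 to 120 g; origin at the centre of its lower edge. Starts standing in the key slot, upper edge 93 mm above the table; its +y side edge sits in a notch of the dividing plate and blocks the knob until its lower edge is more than 43 mm above the table. Pinch it across its thickness near the top.
- parking_block: Fixed light wooden block 60 (x) x 80 (y) x 35 mm high with one slot from above; origin at the centre of its underside.
- park_slot (a point): Centre of the mouth of the parking block's slot, on the block's top, 35 mm above the table. The slot is 14 mm wide (block's x) and 50 mm long (block's y), 25 mm deep, with its floor 10 mm above the table and a 3 mm chamfer at the mouth. The plate stands in it with its width along the slot, either way round.
- knob_grip (a point): Point on the knob's vertical axis inside its black bar grip, 69 mm above the table, 12 mm below the bar's top. The bar is 14 mm thick (own x), 50 mm long (own y) and reaches from 51 to 81 mm above the table, with a white line on its top; it turns with the knob. At the start it is parallel to the locking plate.
- index_knob (a joint): Knob angle, rad, growing clockwise seen from above. 0 = home stop, where it starts. Stops click every 24 degrees (0.419 rad): 0.419, 0.838, third 1.257, 1.676, 2.094; it cannot turn back past home. A click takes about 0.12 N m, most resistance a quarter of the way to the next stop; near a stop the knob draws itself to it.
- slip_jar: Bystander: cream lidded jar, 59 mm across, 84 mm tall; origin at the centre of its underside.
- rib_wood: Bystander: flat wooden rib lying on the table, 48 x 102 x 8 mm; origin at the centre of its underside.
- glaze_pot: Bystander: small glaze pot, 60 mm across, 69 mm tall, standing on the white sheet; origin at the centre of its underside.

How it is judged:
By the outcome, as a careful person would: the job done as asked, in the order asked, and still so for the second after the job is handed in, while the arm keeps its last pose, push and grip.
It also fails if it takes over 59 s, if anything falls off the work surface, if the arm or the gripper's body presses on something with over 40 N, if the wrist force passes 120 N, or if a joint passes its speed limit or range.

## Working session

There is one attempt and no reset: what is moved stays moved. The work goes in short steps, Python scripts to look and compute and a tool call to move; the robot and the scene stay as the last step left them, time stands still between calls to the robot, and variables do not carry over. Pictures are saved under pics/ and viewed, at most 10 in all, crops included, and the job is handed in when it is done.

Besides the shell and the picture viewer there is one more tool, called after ">>>" as name(argument=value, ...) on one line, values as JSON. move_arm: Moves the arm, as the interface text tells. Its arguments: {"type":"object","properties":{"motion":{"type":"array","items":{"type":"array","items":{"type":"number"}}},"grip_force":{"type":"number"}},"required":["motion"]}

```bash
mkdir -p pics; cat > h.py <<'E'
import numpy as np, cv2
from rig import sensors, grab_frame, camera_params, order
from scipy.spatial.transform import Rotation as R
def cloud(n):
    p=camera_params(n); im,d=grab_frame(n)
    K=np.array(p["camera_matrix"]); T=np.array(p["world_from_camera"])
    v,u=np.mgrid[:420,:560]
    c=np.stack([(u-K[0,2])/K[0,0]*d,(v-K[1,2])/K[1,1]*d,d],-1)
    w=c@T[:3,:3].T+T[:3,3]; w[d<=0]=np.nan
    return im,w
E
python3 - <<'E'
from h import *
ims=[]
for n in ["scene","side","wrist"]:
    im,w=cloud(n); np.savez(""+n,im=im,w=w)
    cv2.imwrite(f"pics/{n}0.png",im[...,::-1])
    print(n,np.array(camera_params(n)["world_from_camera"]).round(2).tolist())
print(sensors.sense())
E
```

```text
scene [[0.26, 0.46, -0.85, 1957.26], [0.97, -0.15, 0.22, -299.81], [-0.03, -0.87, -0.48, 858.11], [0.0, 0.0, 0.0, 1.0]]
side [[0.01, 0.63, -0.78, 1495.88], [1.0, -0.02, -0.0, 38.09], [-0.02, -0.78, -0.63, 866.06], [0.0, 0.0, 0.0, 1.0]]
wrist [[1.0, 0.0, -0.0, 625.41], [0.0, -0.96, -0.27, 67.02], [-0.0, 0.27, -0.96, 373.74], [0.0, 0.0, 0.0, 1.0]]
{'clock': 0.15, 'qpos': array([-2.37375802e-03,  3.53490302e-01,  1.63392317e+00,  1.88666326e-05,
        1.15522565e+00, -2.36753067e-03]), 'qvel': array([-0.00043777, -0.00287941, -0.00326384,  0.00018261, -0.00037635,
        0.0001391 ]), 'joint_efforts': array([-7.39769093e-04, -6.05638933e+01, -3.42338884e+01, -2.29960733e-05,
        6.16452831e-03, -4.00942213e-05]), 'eef_pos': array([6.24670402e+02, 2.27775883e-02, 2.49450539e+02]), 'tcp_rot': array([-3.14054623e+00, -1.97303229e-05,  1.57078246e+00]), 'contact_force': array([0.17143089, 0.19730543, 0.5159489 ]), 'wrist_torque': array([ 0.00340655, -0.00925801, -0.02049106]), 'grasp_force': 0.0, 'opening': 1.0011238965699674}
```

View pics/scene0.png

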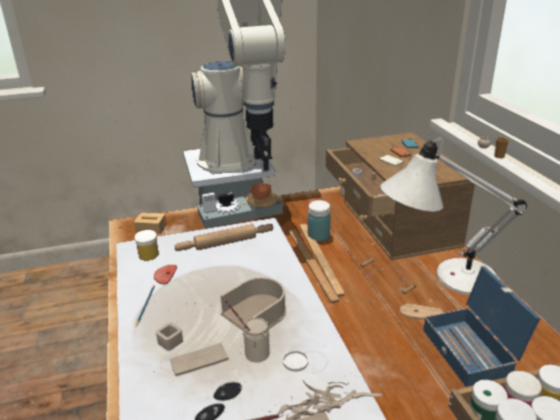

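View pics/wrist0.png

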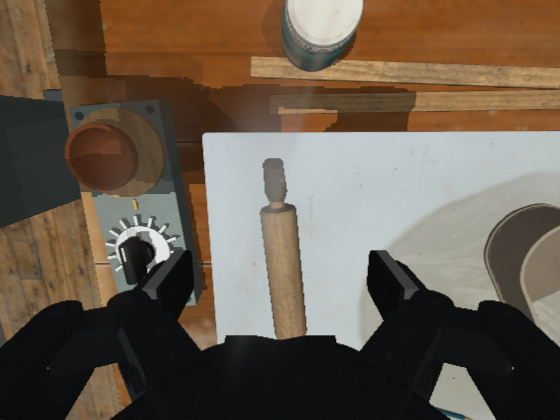

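The wrist view shows the head along the left at x≈400–450: bowl at (100,158), knob at (135,255), lock plate hidden lower down. In the scene view the head is at (240,205), the parking block at (150,222), the pot at (147,245) and the jar at (318,220).

```bash
python3 - <<'E'
from h import *
for n,pts in [("scene",[(150,218),(150,228),(147,238),(318,207),(209,200),(226,203),(262,190),(208,215),(276,208)]),("wrist",[(135,245),(135,275),(100,158),(75,105),(160,105),(197,300),(110,300),(320,20)])]:
    w=np.load(n+".npz")["w"]
    for u,v in pts: print(n,u,v,w[v,u].round(0))
im=np.load("scene.npz")["im"][170:270,120:290]
im2=np.load("side.npz")["im"]
a=cv2.resize(im,(800,470),interpolation=cv2.INTER_CUBIC)
cv2.imwrite("pics/c1.png",a[...,::-1])
E
```

```text
scene 150 218 [ 446. -325.   27.]
scene 150 228 [ 478. -330.   10.]
scene 147 238 [ 653. -339.   80.]
scene 318 207 [677. 152. 108.]
scene 209 200 [ 462. -137.   69.]
scene 226 203 [472. -85.  55.]
scene 262 190 [427.  44.  59.]
scene 208 215 [ 491. -148.   32.]
scene 276 208 [491.  74.  20.]
wrist 135 245 [460. -66.  67.]
wrist 135 275 [462. -97.  80.]
wrist 100 158 [430.  31.  56.]
wrist 75 105 [376.  89.  -0.]
wrist 160 105 [490.  87.  28.]
wrist 197 300 [ 512. -165.   26.]
wrist 110 300 [570.  12. 291.]
wrist 320 20 [657. 148. 106.]
```

View pics/c1.png

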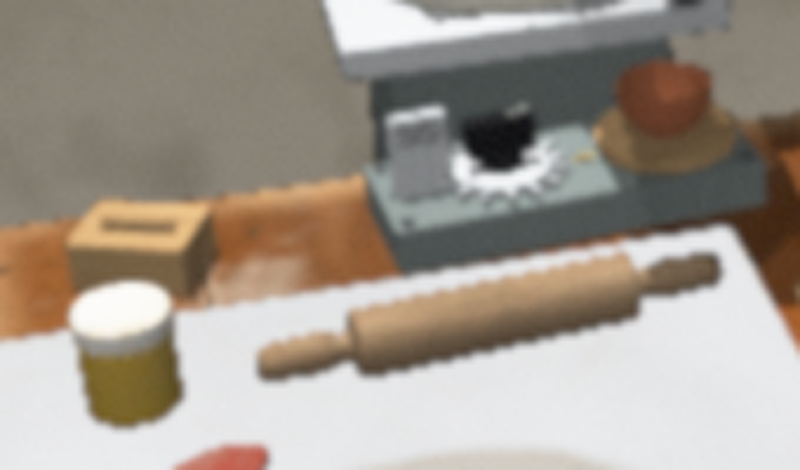

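Coarse picture: head long axis along about world y, plate near (460,-140), block near (455,-328). Next I look from above the block and then above the plate. The tool axes are x→+Y, y→+X, z→−Z.

>>> move_arm(motion=[[0,0,0,-0.045,-0.025,0,0.085],[0,0,0,-0.09,-0.05,0,0.085],[0,0,0,-0.135,-0.08,0,0.085],[0,0,0,-0.18,-0.11,0,0.085],[0,0,0,-0.23,-0.13,0,0.085],[0,0,0,-0.28,-0.15,0,0.085],[0,0,0,-0.33,-0.165,0,0.085],[0,0,0,-0.33,-0.165,0,0.085]])

```text
clock: 1.15
eef_pos: [458.8, -332.9, 249.8]
tcp_rot: [-3.141, 0.001, 1.567]
contact_force: [0.5, 0.9, -0.4]
opening: 0.994
grasp_force: 0.0
```

```bash
python3 - <<'E'
from h import *
print(sensors.sense()["eef_pos"],sensors.sense()["tcp_rot"],sensors.sense()["qvel"].round(3))
im,w=cloud("wrist"); np.savez("w1",im=im,w=w)
cv2.imwrite("pics/w1.png",im[...,::-1])
E
```

```text
[ 458.75853724 -332.92367369  249.79177634] [-3.14134332e+00  6.69062398e-04  1.56701671e+00] [ 0.056 -0.01   0.023  0.024  0.005  0.041]
```

View pics/w1.png

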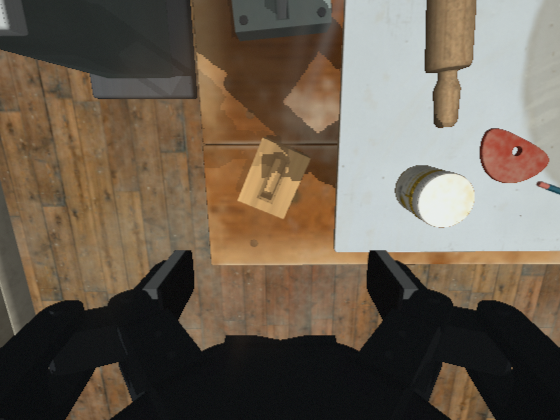

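The view shows the parking block at (274,178), yawed about 20°, with its slot from (265,197) to (282,157). The head's near end and the plate are at the top (283,10); the pot is at (440,197).

```bash
python3 - <<'E'
from h import *
d=np.load("w1.npz"); w=d["w"]
def rect(m,name):
    p=w[m][:,:2].astype(np.float32)
    r=cv2.minAreaRect(p); print(name,m.sum(),r, w[m][:,2].mean())
v,u=np.mgrid[:420,:560]
m=(w[...,2]>29)&(w[...,2]<41)&(u>225)&(u<320)&(v>125)&(v<230)
rect(m,"block")
# the slot: interior low points
blk=cv2.fillConvexPoly(np.zeros((420,560),np.uint8),cv2.convexHull(np.stack([u[m],v[m]],1).astype(np.int32)),1)
s=(cv2.erode(blk,np.ones((9,9)))>0)&(w[...,2]<25)
rect(s,"slot")
m2=(w[...,2]>29)&(w[...,2]<38)&(u>225)&(u<340)&(v<45); rect(m2,"head end")
m3=(w[...,2]>45)&(u>225)&(u<340)&(v<60); rect(m3,"plate"); print(w[m3].min(0),w[m3].max(0))
print(w[250,230],w[110,270], "table")
E
```

```text
block 2964 ((450.5071716308594, -329.4825439453125), (80.58477783203125, 59.9808235168457), 66.73988342285156) 35.2375952131375
slot 457 ((450.2480163574219, -330.6896057128906), (48.009918212890625, 13.529269218444824), 66.68729400634766) 11.523376695396717
head end 2659 ((461.25006103515625, -157.26612854003906), (100.26740264892578, 29.16257667541504), 3.0315754413604736) 34.16190631939654
plate 105 ((460.2375793457031, -157.91641235351562), (5.270884990692139, 9.440174102783203), 65.22689819335938) 60.23488946262525
[ 457.05619288 -160.40623924   45.17679938] [ 465.45144515 -153.5456726    75.44329412]
[ 389.58129531 -435.02306856    0.72090711] [ 4.47432710e+02 -2.50085244e+02 -2.77901576e-01] table
```

>>> move_arm(motion=[[0,0,0,0.05,0,0,0.085],[0,0,0,0.1,0,0,0.085],[0,0,0,0.15,0,0,0.085],[0,0,0,0.15,0,0,0.085],[0,0,0,0.15,0,0,0.085]])

```text
clock: 1.82
eef_pos: [460.3, -179.4, 250.1]
tcp_rot: [3.141, 0.0, 1.573]
contact_force: [0.4, 0.6, 0.7]
opening: 0.996
grasp_force: 0.0
```

```bash
python3 - <<'E'
from h import *
print(sensors.sense()["eef_pos"],sensors.sense()["tcp_rot"],sensors.sense()["qvel"].round(3))
im,w=cloud("wrist"); np.savez("w2",im=im,w=w)
cv2.imwrite("pics/w2.png",im[...,::-1])
E
```

```text
[ 460.31063502 -179.39889383  250.13943126] [3.14123647e+00 3.34911535e-04 1.57269999e+00] [-0.027  0.008 -0.011  0.001 -0.    -0.001]
```

View pics/w2.png

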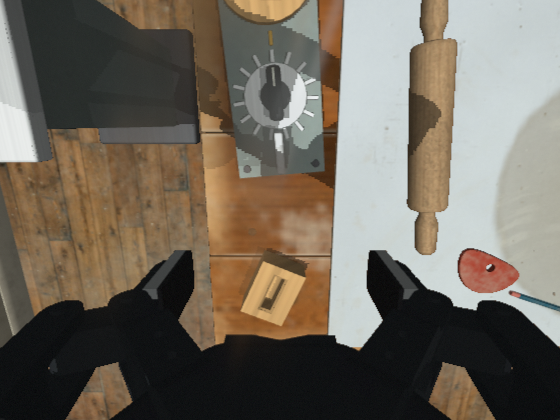

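```bash
python3 - <<'E'
from h import *
d=np.load("w2.npz"); w=d["w"]
v,u=np.mgrid[:420,:560]
def rect(m,name):
    p=w[m][:,:2].astype(np.float32)
    print(name,m.sum(),cv2.minAreaRect(p), w[m].mean(0))
reg=(u>205)&(u<340)&(v<200)
rect(reg&(w[...,2]>29)&(w[...,2]<38)&(v>30),"headtop")
rect(reg&(w[...,2]>86)&(w[...,2]<98)&(v>110)&(v<170),"platetop")
rect(reg&(w[...,2]>76)&(w[...,2]<86)&(v<125)&(v>60),"bartop")
rect((w[...,2]>29)&(w[...,2]<41)&(u>235)&(u<315)&(v>245)&(v<330),"block")
m=(w[...,2]<24)&(w[...,2]>3)&(u>255)&(u<290)&(v>265)&(v<310); rect(m,"slot")
a=(w[...,2]>50)&reg&(v>100)&(v<170); print(np.c_[v[a],w[a]][::8].round(0).tolist()[:30])
E
```

```text
headtop 8647 ((455.6876220703125, -92.74666595458984), (100.2183609008789, 154.69415283203125), 4.989861011505127) [454.99878504 -90.86104464  34.37915857]
platetop 331 ((459.7481994628906, -137.6514892578125), (8.564276695251465, 35.3538932800293), 4.737405776977539) [ 459.82735176 -137.52167586   92.81652218]
bartop 791 ((455.1269226074219, -84.4354019165039), (13.930741310119629, 49.301856994628906), 5.009609699249268) [455.10987298 -83.91763105  80.6526053 ]
block 2269 ((450.5027770996094, -329.0932312011719), (81.71994018554688, 60.28496551513672), 66.79622650146484) [ 450.9826463  -326.86812429   35.14397944]
slot 280 ((442.9415283203125, -318.1791076660156), (66.2304458618164, 37.69499969482422), 66.28608703613281) [ 449.62224021 -336.15025483   13.45877434]
[[101.0, 441.0, -90.0, 52.0], [101.0, 450.0, -92.0, 81.0], [101.0, 459.0, -92.0, 80.0], [101.0, 467.0, -90.0, 54.0], [102.0, 446.0, -91.0, 54.0], [102.0, 455.0, -93.0, 81.0], [102.0, 463.0, -92.0, 77.0], [103.0, 443.0, -92.0, 54.0], [103.0, 452.0, -94.0, 81.0], [103.0, 460.0, -94.0, 80.0], [103.0, 468.0, -92.0, 52.0], [104.0, 450.0, -94.0, 80.0], [104.0, 458.0, -94.0, 80.0], [104.0, 466.0, -93.0, 52.0], [105.0, 450.0, -95.0, 80.0], [105.0, 458.0, -95.0, 82.0], [105.0, 466.0, -94.0, 53.0], [106.0, 451.0, -96.0, 81.0], [106.0, 459.0, -96.0, 81.0], [107.0, 445.0, -96.0, 53.0], [107.0, 454.0, -97.0, 80.0], [107.0, 462.0, -97.0, 80.0], [108.0, 450.0, -98.0, 80.0], [108.0, 458.0, -98.0, 80.0], [109.0, 448.0, -98.0, 53.0], [109.0, 457.0, -99.0, 81.0], [110.0, 451.0, -100.0, 81.0], [110.0, 459.0, -100.0, 81.0], [111.0, 453.0, -101.0, 81.0], [111.0, 461.0, -101.0, 82.0]]
```

Head yaw is 5° (0.087), the plate is at (460,-139.5), the knob axis at (455,-84), and the park slot at (450.4,-330) with its long axis at 66.7°. I'll descend on the plate.

The manual's scale: turns go in shares of pi rad. Converting my numbers, -0.087 rad / 3.1416 = -0.0277.

>>> move_arm(motion=[[0,0,-0.0277,0.0405,0,0.03,0.05],[0,0,-0.0277,0.0405,0,0.08,0.05],[0,0,-0.0277,0.0405,0,0.12,0.05],[0,0,-0.0277,0.0405,0,0.15,0.05],[0,0,-0.0277,0.0405,0,0.165,0.05],[0,0,-0.0277,0.0405,0,0.172,0.05],[0,0,-0.0277,0.0405,0,0.172,0.05],[0,0,-0.0277,0.0405,0,0.172,0.05]])

```text
clock: 2.88
eef_pos: [460.7, -139.8, 78.9]
tcp_rot: [3.14, 0.001, 1.658]
contact_force: [-0.5, 0.4, -1.0]
opening: 0.587
grasp_force: 0.0
```

>>> move_arm(motion=[[0,0,0,0,0,0,0.02],[0,0,0,0,0,0,0.01],[0,0,0,0,0,0,0],[0,0,0,0,0,0,0],[0,0,0,0,0,0,0],[0,0,0,0,0,0,0]], grip_force=40)

```text
clock: 3.62
eef_pos: [460.2, -139.6, 78.4]
tcp_rot: [3.141, 0.0, 1.658]
contact_force: [-0.8, 0.4, 6.2]
opening: 0.087
grasp_force: 40.8
```

>>> move_arm(motion=[[0,0,0,0,0,-0.008,0],[0,0,0,0,0,-0.018,0],[0,0,0,0,0,-0.03,0],[0,0,0,0,0,-0.045,0],[0,0,0,0,0,-0.065,0],[0,0,0,0,0,-0.09,0],[0,0,0,0,0,-0.1,0],[0,0,0,0,0,-0.1,0]])

```text
clock: 4.62
eef_pos: [460.4, -139.6, 178.7]
tcp_rot: [3.14, 0.001, 1.658]
contact_force: [-0.1, 0.1, -1.4]
opening: 0.084
grasp_force: 39.8
```

Converted, 0.494 rad / 3.1416 = 0.1572.

>>> move_arm(motion=[[0,0,0.0159,-0.02,-0.003,0,0],[0,0,0.0477,-0.055,-0.008,0,0],[0,0,0.0891,-0.095,-0.013,0,0],[0,0,0.1273,-0.135,-0.019,0,0],[0,0,0.1496,-0.17,-0.024,0,0],[0,0,0.1572,-0.189,-0.026,0,0],[0,0,0.1572,-0.189,-0.026,0.02,0],[0,0,0.1572,-0.189,-0.026,0.03,0]])

```text
clock: 5.62
eef_pos: [449.8, -329.3, 146.5]
tcp_rot: [-3.139, -0.001, 1.164]
contact_force: [-0.1, -0.3, -0.5]
opening: 0.082
grasp_force: 39.8
```

```bash
python3 - <<'E'
from h import *
s=sensors.sense();print(s["eef_pos"],s["tcp_rot"],s["qvel"].round(3))
im,w=cloud("wrist"); np.savez("w3",im=im,w=w)
cv2.imwrite("pics/w3.png",im[...,::-1])
E
```

```text
[ 449.7854633  -329.26817878  146.47057417] [-3.13920626e+00 -7.75296144e-04  1.16423019e+00] [ 0.008  0.099  0.051 -0.002 -0.156  0.001]
```

View pics/w3.png

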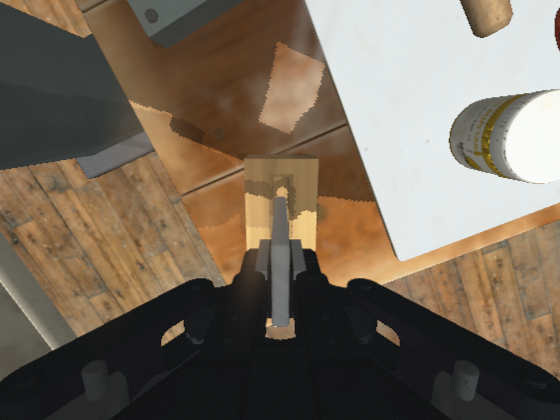

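The plate hangs straight, at (281,195–325), lined up with the slot end visible at (281,180). I'll check the offsets in the block frame.

```bash
python3 - <<'E'
from h import *
w=np.load("w3.npz")["w"]; v,u=np.mgrid[:420,:560]
a=np.radians(66.7); ey=np.array([np.cos(a),np.sin(a)]); ex=np.array([np.sin(a),-np.cos(a)])
q=w[...,:2]-[450.4,-330]; X=q@ex; Y=q@ey; Z=w[...,2]
b=(Z>30)&(Z<39)&(v>150)&(v<250)&(abs(u-281)<50)
print("block X",np.percentile(X[b],[1,99]),"Ymax",np.percentile(Y[b],99))
s=(Z<28)&(v>165)&(v<200)&(abs(u-281)<14); print("slot X",np.percentile(X[s],[2,98]),"Ymax",np.percentile(Y[s],98),s.sum())
for v0 in range(195,330,15):
    r=(v==v0)&(abs(u-281)<12)&(Z>60); print(v0,r.sum(),X[r].min().round(1) if r.any() else 0,X[r].max().round(1) if r.any() else 0,Y[r].mean().round(1),Z[r].mean().round(1))
E
```

```text
block X [-29.57630107  29.49833189] Ymax 40.92049737658369
slot X [-7.03919787  6.95139165] Ymax 21.472008663534705 338
195 0 0 0 nan nan
210 14 -4.2 3.5 20.2 110.9
225 16 -4.0 3.4 20.2 136.6
240 23 -5.1 6.0 18.3 151.1
255 23 -4.2 5.3 15.1 159.7
270 23 -4.0 4.9 9.6 162.1
285 23 -4.0 4.9 2.6 162.2
300 23 -4.1 4.9 -4.5 162.3
315 23 -4.1 5.1 -11.8 162.3<stdin>:9: RuntimeWarning: Mean of empty slice.
  ret = ret.dtype.type(ret / rcount)
```

Aligned within about 0.5 mm. I'll lower the plate into the slot.

>>> move_arm(motion=[[0,0,0,0,0,0.015,0],[0,0,0,0,0,0.03,0],[0,0,0,0,0,0.04,0],[0,0,0,0,0,0.05,0],[0,0,0,0,0,0.058,0],[0,0,0,0,0,0.064,0],[0,0,0,0,0,0.067,0],[0,0,0,0,0,0.067,0]])

```text
clock: 6.68
eef_pos: [450.5, -330.1, 81.0]
tcp_rot: [3.142, 0.0, 1.164]
contact_force: [-0.0, 0.4, -0.6]
opening: 0.087
grasp_force: 39.8
```

>>> move_arm(motion=[[0,0,0,0,0,0.0005,0.01],[0,0,0,0,0,0.0005,0.02],[0,0,0,0,0,0.0005,0.03],[0,0,0,0,0,0.0005,0.03],[0,0,0,0,0,-0.015,0.03],[0,0,0,0,0,-0.045,0.03],[0,0,0,0,0,-0.09,0.04],[0,0,0,0,0,-0.11,0.04]])

```text
clock: 7.68
eef_pos: [451.5, -330.8, 194.7]
tcp_rot: [3.138, 0.001, 1.164]
contact_force: [-0.0, 0.7, -0.2]
opening: 0.469
grasp_force: 0.0
```

```bash
python3 - <<'E'
from h import *
s=sensors.sense();print(s["eef_pos"],s["tcp_rot"],s["opening"])
im,w=cloud("wrist"); np.savez("w4",im=im,w=w)
cv2.imwrite("pics/w4.png",im[...,::-1])
E
```

```text
[ 451.52892034 -330.76950073  194.65710861] [3.13754161e+00 9.53994511e-04 1.16383528e+00] 0.4687953348672872
```

View pics/w4.png

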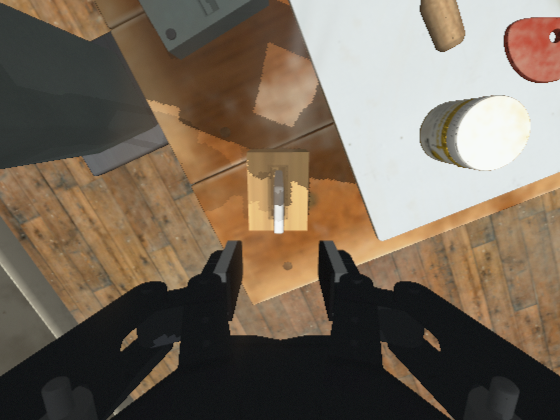

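The plate stands alone in the park slot at (279,165–232), fingers clear. Next I go above the knob.

Converted, -0.494 rad / 3.1416 = -0.1572.

>>> move_arm(motion=[[0,0,-0.0159,0.02,-0.008,0,0.05],[0,0,-0.0477,0.06,-0.025,0,0.05],[0,0,-0.0891,0.11,-0.045,0,0.05],[0,0,-0.1273,0.16,-0.066,0.01,0.05],[0,0,-0.1496,0.2,-0.082,0.02,0.05],[0,0,-0.1572,0.2275,-0.093,0.035,0.05],[0,0,-0.1572,0.2275,-0.093,0.041,0.05],[0,0,-0.1572,0.2275,-0.093,0.041,0.05]])

```text
clock: 8.72
eef_pos: [454.4, -84.0, 149.3]
tcp_rot: [-3.14, -0.0, 1.659]
contact_force: [0.2, -0.5, -0.5]
opening: 0.584
grasp_force: 0.0
```

```bash
python3 - <<'E'
from h import *
s=sensors.sense();print(s["eef_pos"],s["tcp_rot"],s["qpos"].round(3),s["qvel"].round(3))
im,w=cloud("wrist"); np.savez("w5",im=im,w=w)
cv2.imwrite("pics/w5.png",im[...,::-1])
v,u=np.mgrid[:420,:560]
m=(w[...,2]>76)&(w[...,2]<86)&(abs(w[...,0]-455)<35)&(abs(w[...,1]+84)<32)
print(m.sum(),cv2.minAreaRect(w[m][:,:2].astype(np.float32)),u[m].min(),u[m].max(),v[m].min(),v[m].max())
E
```

```text
[454.3760086  -84.01021818 149.32503584] [-3.13987216e+00 -3.37164662e-04  1.65913292e+00] [-0.186  0.236  2.064 -0.     0.843 -0.274] [-0.021 -0.008 -0.02  -0.     0.007  0.003]
1307 ((455.0472412109375, -83.5041275024414), (13.869379043579102, 48.9896125793457), 5.3175482749938965) 271 290 187 254
```

View pics/w5.png

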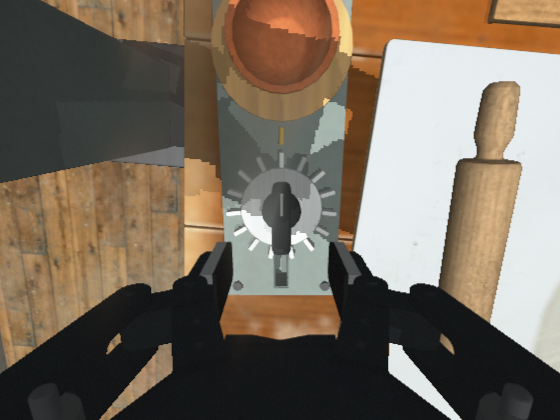

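The bar is at (281,187–254), parallel to the fingers and centred between them, with the empty key slot behind it at (281,275). I descend and grip.

>>> move_arm(motion=[[0,0,0,0.0003,0,0.02,0.05],[0,0,0,0.0003,0,0.045,0.05],[0,0,0,0.0003,0,0.065,0.05],[0,0,0,0.0003,0,0.075,0.05],[0,0,0,0.0003,0,0.08,0.05],[0,0,0,0.0003,0,0.08,0.05],[0,0,0,0.0003,0,0.08,0.03]])

```text
clock: 9.65
eef_pos: [455.6, -84.1, 70.5]
tcp_rot: [3.141, 0.0, 1.658]
contact_force: [0.5, -0.1, -0.1]
opening: 0.384
grasp_force: 0.0
```

>>> move_arm(motion=[[0,0,0,0,0,0,0.02],[0,0,0,0,0,0,0.01],[0,0,0,0,0,0,0],[0,0,0,0,0,0,0],[0,0,0,0,0,0,0]], grip_force=70)

```text
clock: 10.28
eef_pos: [455.1, -84.3, 72.0]
tcp_rot: [3.142, 0.001, 1.658]
contact_force: [-9.9, -2.7, 29.9]
opening: 0.152
grasp_force: 82.1
```

Gripped. I relieve the vertical push, then turn clockwise (+tool z) one stop at a time.

Converted, 0.419 rad / 3.1416 = 0.1334.

>>> move_arm(motion=[[0,0,0,0,0.0005,-0.002,0],[0,0,0.0223,0,0.0005,-0.002,0],[0,0,0.0446,0,0.0005,-0.002,0],[0,0,0.0668,0,0.0005,-0.002,0],[0,0,0.0891,0,0.0005,-0.002,0],[0,0,0.1114,0,0.0005,-0.002,0],[0,0,0.1334,0,0.0005,-0.002,0],[0,0,0.1334,0,0.0005,-0.002,0]])

```text
clock: 11.28
eef_pos: [454.8, -84.2, 72.1]
tcp_rot: [-3.14, 0.001, 1.238]
contact_force: [-4.0, -4.1, 2.9]
opening: 0.147
grasp_force: 84.8
```

```bash
python3 - <<'E'
from h import *
s=sensors.sense();print({k:s[k].round(2) if hasattr(s[k],'round') else s[k] for k in s if k in("eef_pos","tcp_rot","contact_force","wrist_torque","opening")})
E
```

```text
{'eef_pos': array([454.76, -84.21,  72.1 ]), 'tcp_rot': array([-3.14,  0.  ,  1.24]), 'contact_force': array([-3.96, -4.09,  2.92]), 'wrist_torque': array([-0.64,  0.75,  0.  ]), 'opening': 0.14690573451739816}
```

First stop reached, yaw torque about 0. On to the second.

Converted, 0.419 rad / 3.1416 = 0.1334.

>>> move_arm(motion=[[0,0,0.0223,0,0,0,0],[0,0,0.0446,0,0,0,0],[0,0,0.0668,0,0,0,0],[0,0,0.0891,0,0,0,0],[0,0,0.1114,0,0,0,0],[0,0,0.1334,0,0,0,0],[0,0,0.1334,0,0,0,0]])

```text
clock: 12.15
eef_pos: [454.5, -84.0, 72.1]
tcp_rot: [-3.14, 0.002, 0.819]
contact_force: [-6.6, -3.4, 4.7]
opening: 0.151
grasp_force: 85.1
```

```bash
python3 - <<'E'
from h import *
s=sensors.sense();print(s["tcp_rot"],s["wrist_torque"],s["contact_force"],s["qpos"])
E
```

```text
[-3.13999321e+00  1.55991533e-03  8.19114406e-01] [-0.46334287  0.88750501 -0.00194856] [-6.57762794 -3.42468823  4.74547965] [-1.85780560e-01  3.72957727e-01  2.11094113e+00 -7.48990676e-04
  6.59880420e-01  5.66494862e-01]
```

Converted, 0.419 rad / 3.1416 = 0.1334.

>>> move_arm(motion=[[0,0,0.0223,0,0,0,0],[0,0,0.0446,0,0,0,0],[0,0,0.0668,0,0,0,0],[0,0,0.0891,0,0,0,0],[0,0,0.1114,0,0,0,0],[0,0,0.1273,0,0,0,0],[0,0,0.1334,0,0,0,0],[0,0,0.1334,0,0,0,0]])

```text
clock: 13.15
eef_pos: [454.3, -83.8, 72.1]
tcp_rot: [-3.14, 0.002, 0.401]
contact_force: [-6.2, -1.2, 5.5]
opening: 0.151
grasp_force: 85.4
```

```bash
python3 - <<'E'
from h import *
s=sensors.sense();print(s["tcp_rot"],s["wrist_torque"],s["contact_force"],s["qpos"])
im,w=cloud("wrist"); cv2.imwrite("pics/w6.png",im[...,::-1]); np.savez("w6",im=im,w=w)
E
```

```text
[-3.14024442e+00  2.24885688e-03  4.00580107e-01] [-0.09439955  0.81951095 -0.01752626] [-6.23098106 -1.21620755  5.51628951] [-1.85554361e-01  3.72845261e-01  2.11114734e+00 -1.96887849e-04
  6.60219323e-01  9.84819046e-01]
```

View pics/w6.png

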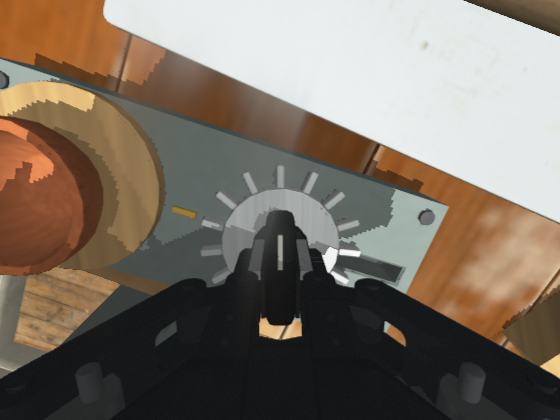

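The bar (280,215–320) is held between the pads with its white line along the tool, and a tooth is lined up with the yellow index at (183,211). Last come numeric checks of the bar angle and the parked plate, then hand-in.

```bash
python3 - <<'E'
from h import *
w=np.load("w6.npz")["w"]; v,u=np.mgrid[:420,:560]
m=(w[...,2]>77)&(w[...,2]<86)&(abs(u-280)<20)&(v>205)&(v<325)
print("bar",cv2.minAreaRect(w[m][:,:2].astype(np.float32)))
im,w=cloud("scene"); m=(abs(w[...,0]-450)<25)&(abs(w[...,1]+330)<30)&(w[...,2]>45)
print("plate",m.sum(),w[m].mean(0),w[m].max(0)); print(sensors.sense()["clock"])
E
```

```text
bar ((456.3838195800781, -84.24226379394531), (49.314571380615234, 16.761737823486328), 25.34773826599121)
plate 195 [ 455.25581337 -330.11516568   71.79993876] [ 469.54812723 -311.22023573   98.02577079]
13.25
```

```bash
python3 -c "
from rig import order; print(order.sign_off())"
```

```text
the job is handed in; nothing more can be done
None
```

The lock plate is standing in the parking block's slot. The knob has been turned clockwise to the third stop (the tool turned 72°), and I handed the job in at about 13 s with the knob still gripped; no verdict was returned.

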